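# Load the sample dryer with pellets under the hold-down screen

### The arm

A 6-joint arm with a two-finger parallel gripper is mounted at the origin on the work surface. World frame = base frame: x ahead of the robot, y to its left, z up, the work surface at z = 0. Lengths are in m, angles in rad, forces in N, time in s.
With the tool pointing down it reaches from about 0.325 to 1 m from the base axis. Payload 5.1 kg.
Tool frame: the origin (TCP) lies on the centre line of the jaws, within the pads' length; the fingertips stand 8 mm ahead of it and the grasp point (between the pads) lies 11 mm behind it; z points along the fingers, y is the line along which they close (so a half turn about z gives the same grasp; the last joint's range is limited). The gripper opens to 85 mm and grips with 20 to 120 N. Pads are 22 mm wide; open, the fingers measure 114 mm over their backs; the gripper's body (76 mm by 85 mm) begins 54 mm behind the grasp point. The pads swing forward as they close: fully open they stand 13 mm farther back than shut.
Start: joints at [-1.422, 0.124, 1.65, -0, 1.367, -0.083], TCP at [0.149, -0.633, 0.239] pointing down, gripper open.
Joint ranges: [-2.61, 2.61], [-1.02, 2.33], [0.03, 2.71], [-1.35, 4.49], [0.32, 2.68], [-2.91, 2.91]. Speed limits (rad/s): [2.57, 2.57, 3.14, 3.14, 3.14, 3.14].

### API

Orientations are given as a unit quaternion [x, y, z, w].
In Python, from bench import arm gives the robot as it stands.
- The arm moves only by the tool servo_tool, never from a script. Its argument "motion" is a list of rows, each a list of 7 numbers: the shift along the tool's x, y, z in cm, then the turn, a rotation vector about the tool's x, y, z in rad, then the finger opening in cm, from 0 to 8.54. A call has 1 to 10 rows; each row is the pose to reach, as a shift and turn from the pose commanded when the call began, along the tool's axes at that moment; what a row does not reach only later rows make up. A row lasts 1/10 s, in which the tool goes at most 50 mm and 8.59 degrees, less where a joint would pass 70% of its speed; a pose out of reach is approached as far as the arm can. A call with a gripper value outside its range is refused whole. The fingers move at their own pace and stop on an object; "squeeze" is the grip in N (left out, the last holds). Time passes only in rows, so rows that repeat a pose let the fingers close. It gives the time, the measured TCP pose, the force, the opening and the grip force at its end, in the units of the state.
- arm.get_state(): the state, without advancing time (a new reading comes with each control period).
- arm.grab_frame(name): name is "scene" or "side" or "wrist"; returns a dict with "frame" (400x640x3 uint8, red, green, blue), "fx", "fy", "cx", "cy" (pixels), "position" and "orientation" of the camera in the world. Camera axes: x right, y down, z forward; pixel columns grow to the right and rows downward; lengths in m; the calibration is good to about 2 mm. A picture is of the moment at which its call begins. There is no depth.
- arm.finish_job(): hands the job in; it is judged then, once.
Trained networks look in a picture, given as the dict that the camera call returned (one of the last four; its "shot" number tells which), for a name from the list of things; names that differ only in an ending like _2 or _b are one class to them, and where a whole thing is asked for, a point or a joint stands for the part that bears it (a point fixed in the world has none). Each returns a list of dicts, best first, with "conf" (0 to 1); they miss things now and then, are a little off and sometimes report something else, mostly with a low value. They report only what shows in the picture. A call takes as long as a camera call. They do not tell look-alikes from the thing itself.
- arm.look_for(label, picture): "uv" ([column, row] in pixels, amid what is visible of it).
- arm.pinpoint(label, picture): "uv" ([column, row] in pixels: a listed point, or the origin of a listed thing).
The state is a dict: "time": time; "joint_positions": joint angles; "joint_vel": joint speeds; "effort": joint torques, N m; "position": TCP position; "tcp_rot": TCP orientation; "contact_force": force on the tool from outside, world axes, zero at the start; "torque": the same for the moment, N m; "opening": finger opening in m; "grip_force": force on a finger pad.
Only numpy, scipy, OpenCV 4.12 (cv2) and the standard library are available. Lean on these libraries where they do the work, as an engineer would, in place of code of your own. Each camera call takes 0.05 s, during which the arm holds its last target. There are 200 camera calls.

### The job

Lift the dryer's lid until its struts hold it open by themselves, then put every whole pellet from the tray on the dryer's chamber floor in a single layer, leaving the broken half in the tray. Then fit the hold-down screen over them: one edge hooked under the ledge inside the front wall, the back swung down so that it lies flat on both steps. Finally shut the lid fully; do not disturb the jar and the beaker.

Things in the scene. Friction and masses are not known exactly. Their poses are not given: they have to be found in the camera images.
- dryer: White bench-top dryer, fixed. Origin: centre of its underside; x towards its back (lid hinge side), y along its width, z up. Body 186 (x) by 240 (y) mm, walls 8 mm, rim 76 mm above the bench; open chamber 170 by 224 mm inside. Gas struts outside both end walls (to y = 137 mm either way); a blower housing 70 mm high behind it (to x = 200 mm).
- chamber_floor (a point): Middle of the chamber's flat floor, 25 mm above the bench. A solid steel step 20 mm deep runs along the whole front wall and another along the whole back wall, tops 58 mm above the bench, so that 130 mm of floor (65 mm either way in the dryer's x) by 224 mm (y) is left between them.
- ledge (a point): Middle of the free edge of the dark steel ledge inside the front wall, at its underside (dryer x = -65, 72 mm above the bench). The ledge, 4 mm thick, sticks out 20 mm from the front wall along all its length, 14 mm above the front step: a slot 14 mm high and 20 mm deep.
- lid (a joint): Angle of the dryer's hood lid, rad: 0 shut, 1.55 fully open (nearly upright). Hinged at the back, it opens upwards and away from the robot. Gas struts: let go below about 0.86 rad it sinks shut; let go above that it rises to the stop by itself and stays there. Damped; under 5 N at the bar moves it either way.
- lid_bar (a point): Centre of the lid's bar handle: a round steel bar 12 mm thick, 110 mm free length, along the dryer's y, 46 mm in front of the lid's front face and 93 mm above the bench when shut; the gap between bar and lid is open from above and below. It moves on an arc of 242 mm radius about point lid_hinge.
- lid_hinge (a point): Middle of the lid's hinge line, which runs along the dryer's y, at dryer x = 99 mm, 76 mm above the bench. The lid is a hood 192 mm long and 37 mm high, with 30 mm of room in it above the rim when it is shut.
- screen_grip (a point): Hold-down screen: flat steel grille 156 (x) by 200 (y) by 5 mm, 0.22 kg, flat on the bench at the start. Upright fin handle in the middle of its top: 12 mm thick (x), 60 mm long (y), 30 mm high. This point is in the fin, 23 mm above the screen's underside; z is the screen's upward normal. Same both ways round (yaw + pi).
- screen_edge (a point): Middle of one of the screen's two equal 200 mm edges (x = -78), on its underside. Either may go under the ledge. Too long to drop in flat, the screen goes in tilted about 12 degrees, back edge up, far enough under the ledge (14 mm) for the back to clear the back wall as it swings down. In place its underside is 58 mm above the bench.
- tray: Steel sample tray, fixed, 226 (x) by 156 (y) mm outside, walls 3 mm, 18 mm high, floor 3 mm thick; origin at the centre of its underside.
- broken_mid (a point): Broken half of a pellet, black, a half disc 30 by 15 mm and 16 mm high, lying in the tray; this point is at its middle. It stays in the tray.
- pellet1_mid (a point): Whole pressed pellet, a black barrel 30 mm across and 24 mm high with bevelled ends, 35 g, standing on its flat end in the tray; the point is its centre, z its axis. It may be absent.
- pellet2_mid (a point): Another whole pellet like pellet1; may be absent.
- pellet3_mid (a point): Another whole pellet like pellet1; may be absent.
- pellet4_mid (a point): Another whole pellet like pellet1; may be absent.
- pellet5_mid (a point): Another whole pellet like pellet1; may be absent.
- jar_mid (a point): Glass jar with black cap, 52 mm across, 75 mm high, a bystander; the point is its centre.
- beaker_mid (a point): Small steel beaker, 60 mm across, 70 mm high, a bystander; the point is its centre.
Mind the look-alikes: they are no part of the job. What is shaped like the part that bears broken_mid but yellow is not meant. Leave any white look-alike of the part that bears pellet4_mid alone.

How it is judged:
By the outcome, as a careful person would: the job done as asked, in the order asked, and still so for the second after the job is handed in, with the robot touching nothing.
Of pellet1, pellet2, pellet3, pellet4, pellet5 only 3 to 5 are there at a start; the rules pass over those that are not, and their reading is None.
At some moment in a run one of pellet1, pellet2, pellet3, pellet4, pellet5 may be knocked a few centimetres aside while the robot is not near it.
Once in a run the grip may slacken for a moment while it holds something.
It also fails if it takes over 210 s, if anything falls off the work surface, if the arm or the gripper's body presses on something with over 40 N, if the wrist force passes 120 N, or if a joint passes its speed limit or range.

## Working session

There is one attempt and no reset: what is moved stays moved. The work goes in short steps, Python scripts to look and compute and a tool call to move; the robot and the scene stay as the last step left them, time stands still between calls to the robot, and variables do not carry over. Pictures are saved under pics/ and viewed, at most 14 in all, crops included, and the job is handed in when it is done.

Besides the shell and the picture viewer there is one more tool, called after ">>>" as name([rows], argument=value, ...), one row to a line, values as JSON. servo_tool: Moves the arm, as the interface text tells. Its arguments: {"type":"object","properties":{"motion":{"type":"array"},"squeeze":{"type":"number"}},"required":["motion"]}

```bash
mkdir -p pics; ls; cat > h.py <<'E'
import numpy as np, cv2
from bench import arm
from scipy.spatial.transform import Rotation as R
def ray(p,uv):
    d=np.array([(uv[0]-p["cx"])/p["fx"],(uv[1]-p["cy"])/p["fy"],1.])
    d=R.from_quat(p["orientation"]).apply(d); return np.array(p["position"]),d/np.linalg.norm(d)
def atz(p,uv,z):
    o,d=ray(p,uv); return o+d*(z-o[2])/d[2]
def tri(obs):
    A=np.zeros((3,3));b=np.zeros(3)
    for p,uv in obs:
        o,d=ray(p,uv);M=np.eye(3)-np.outer(d,d);A+=M;b+=M@o
    return np.linalg.solve(A,b)
def proj(p,X):
    c=R.from_quat(p["orientation"]).inv().apply(np.array(X)-p["position"])
    return np.array([p["cx"]+p["fx"]*c[0]/c[2],p["cy"]+p["fy"]*c[1]/c[2]])
def save(p,name,crop=None,s=1):
    im=p["frame"][:,:,::-1]
    if crop: im=im[crop[1]:crop[3],crop[0]:crop[2]]
    cv2.imwrite("pics/"+name,cv2.resize(im,None,fx=s,fy=s,interpolation=cv2.INTER_CUBIC))
E
cat > a.py <<'E'
from h import *
np.set_printoptions(precision=3,suppress=True)
P={n:arm.grab_frame(n) for n in("scene","side","wrist")}
for n,p in P.items(): save(p,n+"0.png"); print(n,p["position"],p["fx"])
for l in ["dryer","chamber_floor","ledge","lid_bar","lid_hinge","screen_grip","screen_edge","tray","broken_mid","pellet1_mid","jar_mid","beaker_mid"]:
    for n in("scene","side","wrist"):
        r=arm.pinpoint(l,P[n]); print(l,n,[(np.round(x["uv"]).astype(int).tolist(),round(x["conf"],2)) for x in r if x["conf"]>.2])
s=arm.get_state();print(s)
E
python3 a.py
```

```text
pics
scene [ 0.976 -0.674  1.073] 425.9233441485383
side [ 0.412 -0.808  0.954] 474.98929092559507
wrist [ 0.227 -0.613  0.372] 348.3199122534992
dryer scene [([331, 209], 0.62)]
dryer side [([325, 217], 0.81), ([339, 341], 0.62)]
dryer wrist []
chamber_floor scene [([251, 290], 0.36), ([326, 293], 0.24)]
chamber_floor side [([366, 336], 0.52), ([303, 346], 0.24)]
chamber_floor wrist []
ledge scene [([318, 188], 0.9)]
ledge side [([297, 202], 0.95), ([340, 342], 0.54), ([256, 156], 0.31), ([362, 193], 0.28)]
ledge wrist []
lid_bar scene [([292, 177], 0.86)]
lid_bar side [([272, 209], 0.73)]
lid_bar wrist []
lid_hinge scene [([367, 201], 0.58), ([326, 291], 0.57)]
lid_hinge side [([361, 191], 0.69)]
lid_hinge wrist []
screen_grip scene [([364, 141], 0.6)]
screen_grip side [([284, 144], 0.78)]
screen_grip wrist []
screen_edge scene [([343, 140], 0.78), ([325, 295], 0.74)]
screen_edge side [([258, 154], 0.97), ([297, 200], 0.5)]
screen_edge wrist []
tray scene [([259, 277], 0.83), ([333, 207], 0.51), ([319, 188], 0.31)]
tray side [([331, 330], 0.59)]
tray wrist []
broken_mid scene [([26
[... 224 characters left out ...]
8)]
pellet1_mid wrist []
jar_mid scene [([409, 185], 0.65)]
jar_mid side [([364, 151], 0.73), ([300, 314], 0.36)]
jar_mid wrist []
beaker_mid scene [([326, 290], 0.88)]
beaker_mid side [([401, 285], 0.73)]
beaker_mid wrist []
{'time': 1.95, 'joint_positions': array([-1.422,  0.124,  1.65 ,  0.   ,  1.368, -0.083]), 'joint_vel': array([ 0.002,  0.002, -0.001,  0.001, -0.   , -0.001]), 'effort': array([ -0.001, -42.358, -36.574,  -0.   ,   0.001,   0.   ]), 'position': array([ 0.149, -0.633,  0.239]), 'tcp_rot': array([ 0.993,  0.116,  0.   , -0.   ]), 'contact_force': array([ 0.272, -0.129,  0.455]), 'torque': array([-0.008, -0.023, -0.031]), 'grip_force': 0.0, 'opening': 0.08525268689448252}
```

View pics/scene0.png

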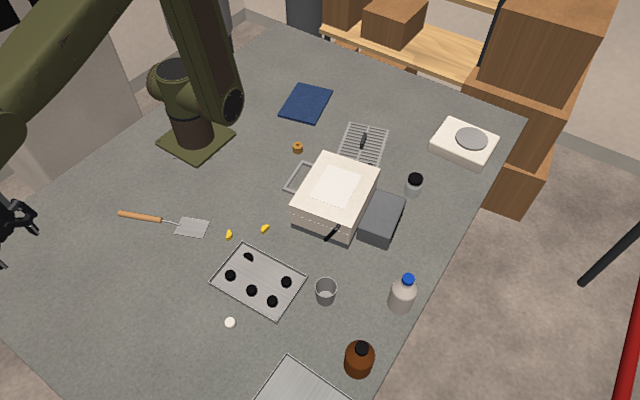

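View pics/side0.png

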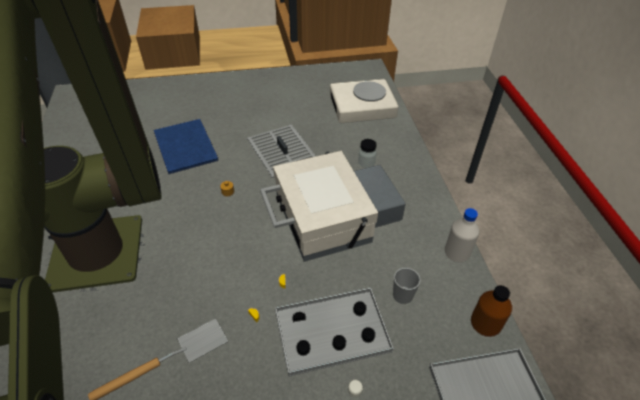

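```bash
cat > b.py <<'E'
from h import *
np.set_printoptions(precision=4,suppress=True)
S=arm.grab_frame("scene");D=arm.grab_frame("side")
def t(a,b): return tri([(S,a),(D,b)])
for l in ["lid_bar","lid_hinge","ledge","dryer","screen_grip","screen_edge","tray","jar_mid","beaker_mid"]:
    a=arm.pinpoint(l,S);b=arm.pinpoint(l,D)
    if a and b:
        X=t(a[0]["uv"],b[0]["uv"]);print(l,X,np.linalg.norm(proj(S,X)-a[0]["uv"]),a[0]["conf"],b[0]["conf"])
def dark(p,box):
    x0,y0,x1,y1=box;m=(p["frame"].max(2)<60).astype(np.uint8)[y0:y1,x0:x1]
    n,l,st,c=cv2.connectedComponentsWithStats(m);return [(c[i]+[x0,y0],st[i,4]) for i in range(1,n) if st[i,4]>25]
for p,b in((S,(205,240,310,325)),(D,(275,290,395,370))):
    for c,a in dark(p,b): print(c,a,atz(p,c,.015))
a=S["frame"][120:260,270:430,::-1];b=D["frame"][120:260,240:400,::-1]
f=lambda i:cv2.resize(i,None,fx=2.5,fy=2.5,interpolation=cv2.INTER_CUBIC)
cv2.imwrite("pics/dry.png",np.hstack([f(a),f(b)]))
E
python3 b.py
```

```text
lid_bar [ 0.4391 -0.019   0.1059] 1.4683741996040662 0.79 0.95
lid_hinge [0.6749 0.0375 0.0731] 3.492420899443281 0.58 0.92
ledge [0.5112 0.0271 0.0549] 0.2976961884684516 0.76 0.93
dryer [0.5704 0.0163 0.0011] 0.7879494743536335 0.72 0.89
screen_grip [ 0.51    0.3356 -0.001 ] 0.0644087770276751 0.79 0.7
screen_edge [ 0.4216  0.3011 -0.0136] 0.02723509870302922 0.9 0.91
tray [ 0.5412 -0.3087  0.0012] 1.6458515490204262 0.92 0.85
jar_mid [0.7475 0.2201 0.0342] 0.40058893904151316 0.75 0.92
beaker_mid [ 0.716  -0.242   0.0294] 0.6163357417887743 0.72 0.98
[248.3137 256.1961] 51 [ 0.47   -0.2699  0.015 ]
[229.8571 275.044 ] 91 [ 0.4666 -0.3444  0.015 ]
[285.7416 281.7079] 89 [ 0.6058 -0.274   0.015 ]
[251.2396 289.9896] 96 [ 0.5439 -0.3459  0.015 ]
[271.7083 300.9479] 96 [ 0.6089 -0.3398  0.015 ]
[359.3603 308.1912] 136 [ 0.6064 -0.2757  0.015 ]
[298.4615 316.2527] 91 [ 0.4688 -0.2725  0.015 ]
[367.8092 334.4539] 152 [ 0.6096 -0.3414  0.015 ]
[338.6948 342.1818] 154 [ 0.5442 -0.3482  0.015 ]
[302.8662 347.2994] 157 [ 0.4674 -0.3466  0.015 ]
```

View pics/dry.png

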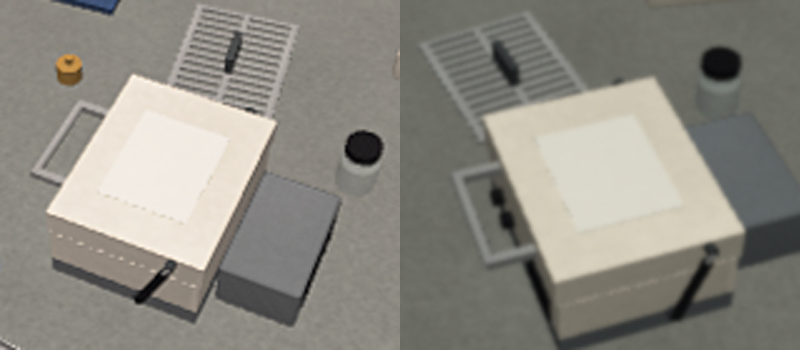

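```bash
cat > c.py <<'E'
from h import *
np.set_printoptions(precision=4,suppress=True)
S=arm.grab_frame("scene");D=arm.grab_frame("side")
a=np.array([(135,76),(275,122),(205,263),(50,213)])/2.5+[270,120]
b=np.array([(85,117),(253,78),(341,230),(147,280)])/2.5+[240,120]
C=np.array([tri([(S,x),(D,y)]) for x,y in zip(a,b)]);print(C,C.mean(0))
print(np.degrees([np.arctan2(*(C[i]-C[j])[1::-1]) for i,j in((1,0),(2,3),(3,0),(2,1))]))
# screen corners z=.005
b=np.array([(22,43),(128,13)])/2.5+[240,120]; print([atz(D,x,.005) for x in b])
a=np.array([(200,6),(298,26)])/2.5+[270,120]; print([atz(S,x,.005) for x in a])
g=np.array([(233,35)])/2.5+[270,120];print(atz(S,g[0],.03))
g=np.array([(93,45),(117,80)])/2.5+[240,120];print(atz(D,g[0],.035),atz(D,g[1],.02))
E
python3 c.py
```

```text
[[ 0.4629  0.1254  0.1049]
 [ 0.6493  0.1524  0.1106]
 [ 0.6877 -0.0746  0.1083]
 [ 0.497  -0.101   0.0943]] [0.5742 0.0256 0.1045]
[  8.2422   7.8717 -81.4432 -80.4061]
[array([0.4063, 0.3829, 0.005 ]), array([0.5456, 0.4226, 0.005 ])]
[array([0.4082, 0.3844, 0.005 ]), array([0.5485, 0.4293, 0.005 ])]
[0.4916 0.3346 0.03  ]
[0.491  0.3278 0.035 ] [0.5132 0.2761 0.02  ]
```

```bash
cat >> h.py <<'E'
def rows(p,yaw,tilt=None,dryer=None):
    """shift (cm) and rotvec from the present pose to world TCP p with tool down, tool x at yaw (deg); tilt=(axis,rad) in world after"""
    s=arm.get_state();r0=R.from_quat(s["tcp_rot"])
    rt=R.from_euler("z",yaw,degrees=True)*R.from_rotvec([np.pi,0,0])
    if tilt is not None: rt=R.from_rotvec(np.array(tilt[0])*tilt[1])*rt
    return np.round(100*r0.inv().apply(np.array(p)-s["position"]),2),np.round((r0.inv()*rt).as_rotvec(),3)
E
python3 -c "
from h import *
print(rows([.435,-.01,.30],98.5))"
```

```text
(array([ 42.11, -54.03,  -6.07]), array([ 0.   , -0.   , -1.487]))
```

>>> servo_tool([
  [21,-27,-6,0,0,-0.75,4],
  [21,-27,-6,0,0,-0.75,4],
  [21,-27,-6,0,0,-0.75,4],
  [42.2,-54,-6,0,0,-1.487,4],
  [42.2,-54,-6,0,0,-1.487,4],
  [42.2,-54,-6,0,0,-1.487,4],
  [42.2,-54,-6,0,0,-1.487,4],
  [42.2,-54,-6,0,0,-1.487,4],
  [42.2,-54,-6,0,0,-1.487,4],
  [42.2,-54,-6,0,0,-1.487,4],
])

```text
time: 4.05
position: [0.3574, -0.1792, 0.2879]
tcp_rot: [0.651, 0.759, 0.0, 0.001]
contact_force: [1.1, -0.9, -0.3]
opening: 0.0397
grip_force: 0.0
```

```bash
python3 -c "
from h import *
print(rows([.435,-.01,.30],98.5))"
```

```text
(array([15.54, 10.25, -1.21]), array([0.001, 0.001, 0.005]))
```

>>> servo_tool([
  [15.5,10.2,-1.2,0,0,0,4],
  [15.5,10.2,-1.2,0,0,0,4],
  [15.5,10.2,-1.2,0,0,0,4],
  [15.5,10.2,-1.2,0,0,0,4],
  [15.5,10.2,-1.2,0,0,0,4],
  [15.5,10.2,-1.2,0,0,0,4],
  [15.5,10.2,-1.2,0,0,0,4],
])

```text
time: 4.75
position: [0.4348, -0.0134, 0.2993]
tcp_rot: [0.653, 0.757, -0.0, 0.0]
contact_force: [0.3, -0.8, 0.1]
opening: 0.0402
grip_force: 0.0
```

```bash
python3 -c "
from h import *
np.set_printoptions(precision=4,suppress=True)
W=arm.grab_frame('wrist');save(W,'w1.png')
for l in ['lid_bar','lid_hinge','ledge','screen_grip']:
    r=arm.pinpoint(l,W)
    print(l,[(np.round(x['uv']),x['conf'],atz(W,x['uv'],.093)) for x in r[:2]])
print(arm.get_state()['position'],[ (proj(W,[.439,-.019,.093]))])"
```

```text
lid_bar [(array([324., 163.]), 0.79, array([ 0.4312, -0.005 ,  0.093 ]))]
lid_hinge []
ledge []
screen_grip []
[ 0.4349 -0.0137  0.2994] [array([329.3546, 177.3524])]
```

View pics/w1.png

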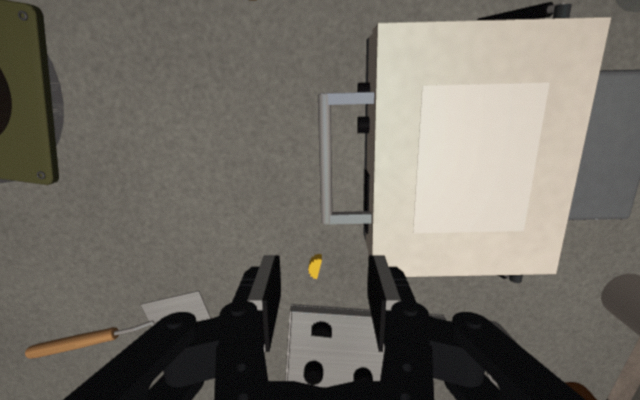

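```bash
python3 -c "
from h import *
np.set_printoptions(precision=4,suppress=True)
W=arm.grab_frame('wrist')
C=[atz(W,x,.113) for x in((377,24),(608,18),(557,274),(373,276))];print(np.array(C),np.mean(C,0))
print(np.degrees([np.arctan2(*(C[i]-C[j])[1::-1]) for i,j in((1,0),(2,3),(0,3),(1,2))]))
b=[atz(W,x,.093) for x in ((325,93),(327,224))];print(b,np.mean(b,0),np.degrees(np.arctan2(*(b[0]-b[1])[1::-1])))
print(rows([.431,-.003,.30],98.5))"
```

```text
[[ 0.4574  0.121   0.113 ]
 [ 0.6446  0.153   0.113 ]
 [ 0.6883 -0.0822  0.113 ]
 [ 0.4992 -0.1125  0.113 ]] [0.5724 0.0199 0.113 ]
[  9.6896   9.1028 100.1388 100.5213]
[array([0.4229, 0.0604, 0.093 ]), array([ 0.4443, -0.0696,  0.093 ])] [ 0.4336 -0.0046  0.093 ] 99.33924462993933
(array([ 1.1 , -0.24, -0.06]), array([ 0.   ,  0.   , -0.002]))
```

>>> servo_tool([
  [1,-0.2,5,0,0,-0.02,4],
  [1,-0.2,9,0,0,-0.02,4],
  [1,-0.2,13,0,0,-0.02,4],
  [1,-0.2,17,0,0,-0.02,4],
  [1,-0.2,19.5,0,0,-0.02,4],
  [1,-0.2,21.5,0,0,-0.02,4],
  [1,-0.2,21.5,0,0,-0.02,4],
])

```text
time: 5.75
position: [0.429, -0.0032, 0.0812]
tcp_rot: [0.646, 0.764, -0.002, -0.003]
contact_force: [-0.2, -0.1, 0.1]
opening: 0.0399
grip_force: 0.0
```

>>> servo_tool([
  [0,0,0,0,0,0,0.8],
  [0,0,0,0,0,0,0.8],
  [0,0,0,0,0,0,0.8],
  [0,0,0,0,0,0,0.8],
  [0,0,0,0,0,0,0.8],
  [0,0,0,0,0,0,0.8],
], squeeze=25)

```text
time: 6.35
position: [0.4348, -0.0032, 0.087]
tcp_rot: [0.645, 0.764, 0.003, 0.003]
contact_force: [5.3, 1.7, -2.3]
opening: 0.0107
grip_force: 25.7
```

```bash
python3 -c "
import numpy as np
b=np.array([0,0])
for k in range(3):
    t0=k*.5
    for i in range(1,11):
        t=t0+i*.05;f=.0703
        print(round(24.2*(np.cos(f+t0)-np.cos(f+t)),1),round(-24.2*(np.sin(f+t)-np.sin(f+t0)),1),end=' | ')
    print()"
```

```text
0.1 -1.2 | 0.3 -2.4 | 0.5 -3.6 | 0.8 -4.8 | 1.2 -5.9 | 1.6 -7.1 | 2.0 -8.2 | 2.6 -9.3 | 3.1 -10.3 | 3.8 -11.4 | 
0.7 -1.0 | 1.4 -2.0 | 2.2 -2.9 | 3.0 -3.8 | 3.9 -4.6 | 4.8 -5.4 | 5.7 -6.2 | 6.7 -6.9 | 7.7 -7.6 | 8.8 -8.2 | 
1.1 -0.6 | 2.2 -1.1 | 3.3 -1.5 | 4.4 -1.9 | 5.6 -2.2 | 6.8 -2.5 | 8.0 -2.7 | 9.2 -2.8 | 10.4 -2.9 | 11.6 -3.0 |
```

>>> servo_tool([
  [0,0.1,-1.2,0,0,0,0.8],
  [0,0.3,-2.4,0,0,0,0.8],
  [0,0.5,-3.6,0,0,0,0.8],
  [0,0.8,-4.8,0,0,0,0.8],
  [0,1.2,-5.9,0,0,0,0.8],
  [0,1.6,-7.1,0,0,0,0.8],
  [0,2.0,-8.2,0,0,0,0.8],
  [0,2.6,-9.3,0,0,0,0.8],
  [0,3.1,-10.3,0,0,0,0.8],
  [0,3.8,-11.4,0,0,0,0.8],
])

```text
time: 7.35
position: [0.4724, 0.0034, 0.1998]
tcp_rot: [0.645, 0.764, 0.004, 0.004]
contact_force: [14.4, 1.0, -11.8]
opening: 0.0109
grip_force: 25.7
```

>>> servo_tool([
  [0,1.0,-1.0,0,0,0,0.8],
  [0,1.8,-2.0,0,0,0,0.8],
  [0,2.6,-2.9,0,0,0,0.8],
  [0,3.4,-3.8,0,0,0,0.8],
  [0,4.3,-4.6,0,0,0,0.8],
  [0,5.2,-5.4,0,0,0,0.8],
  [0,6.1,-6.2,0,0,0,0.8],
  [0,7.1,-6.9,0,0,0,0.8],
  [0,8.1,-7.5,0,0,0,0.8],
  [0,9.2,-8.1,0,0,0,0.8],
])

```text
time: 8.35
position: [0.5606, 0.0185, 0.2828]
tcp_rot: [0.645, 0.764, 0.001, 0.001]
contact_force: [-2.6, -1.1, 3.6]
opening: 0.0108
grip_force: 26.5
```

>>> servo_tool([
  [0,1.1,-0.6,0,0,0,0.8],
  [0,2.2,-1.1,0,0,0,0.8],
  [0,3.3,-1.5,0,0,0,0.8],
  [0,4.4,-1.9,0,0,0,0.8],
  [0,5.6,-2.2,0,0,0,0.8],
  [0,6.8,-2.5,0,0,0,0.8],
  [0,8.0,-2.7,0,0,0,0.8],
  [0,9.2,-2.8,0,0,0,0.8],
  [0,10.4,-2.9,0,0,0,0.8],
  [0,10.8,-2.9,0,0,0,0.8],
])

```text
time: 9.35
position: [0.6677, 0.0368, 0.3084]
tcp_rot: [0.645, 0.764, 0.0, 0.0]
contact_force: [1.1, -0.9, -4.1]
opening: 0.0106
grip_force: 26.7
```

>>> servo_tool([
  [0,0,0,0,0,0,5],
  [0,0,0,0,0,0,5],
  [0,0,0,0,0,0,5],
  [0,0,0,0,0,0,5],
  [0,0,-3,0,0,0,5],
  [0,0,-8,0,0,0,5],
  [0,0,-10,0,0,0,5],
])

```text
time: 10.05
position: [0.6665, 0.0367, 0.4142]
tcp_rot: [0.645, 0.764, 0.002, 0.002]
contact_force: [0.7, 0.2, 0.9]
opening: 0.0502
grip_force: 0.0
```

```bash
python3 -c "
from h import *
s=arm.grab_frame('scene');d=arm.grab_frame('side')
cv2.imwrite('pics/open.png',np.vstack([s['frame'][60:330,200:480,::-1],d['frame'][60:330,200:480,::-1]]).copy().reshape(2,270,280,3).transpose(1,0,2,3).reshape(270,560,3))
print(arm.get_state()['position'])"
```

```text
[0.66688016 0.03663822 0.41464299]
```

View pics/open.png

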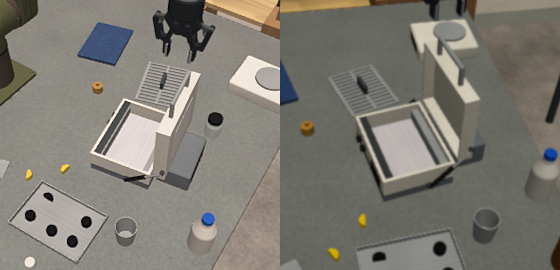

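>>> servo_tool([
  [-16,-10,0,0,0,0,4.5],
  [-16,-10,0,0,0,0,4.5],
  [-16,-10,0,0,0,0,4.5],
  [-31,-19,8,0,0,0,4.5],
  [-31,-19,8,0,0,0,4.5],
  [-31,-19,11.5,0,0,0,4.5],
  [-31,-19,11.5,0,0,0,4.5],
  [-31,-19,11.5,0,0,0,4.5],
  [-31,-19,11.5,0,0,0,4.5],
  [-31,-19,11.5,0,0,0,4.5],
])

```text
time: 11.15
position: [0.5296, -0.3006, 0.2912]
tcp_rot: [0.646, 0.763, 0.0, -0.002]
contact_force: [-0.2, -0.0, 0.8]
opening: 0.0449
grip_force: 0.0
```

```bash
cat > d.py <<'E'
from h import *
import sys
np.set_printoptions(precision=4,suppress=True)
W=arm.grab_frame('wrist')
if len(sys.argv)>1: save(W,sys.argv[1])
m=(W['frame'].max(2)<50).astype(np.uint8)
n,l,st,c=cv2.connectedComponentsWithStats(m)
for i in range(1,n):
    if 60<st[i,4]<4000: print(c[i],st[i],atz(W,c[i],.02))
for q in arm.pinpoint('pellet1_mid',W): print(q['uv'],q['conf'],atz(W,q['uv'],.015))
print(arm.get_state()['position'])
E
python3 d.py w2.png
```

```text
[277.9506 121.5432] [265 115  26  14 243] [ 0.468 -0.267  0.02 ]
[392.8452 146.1464] [381 134  25  25 478] [ 0.6033 -0.2727  0.02  ]
[268.465  184.4853] [257 173  24  24 443] [ 0.4659 -0.3428  0.02  ]
[330.4133 195.7197] [320 184  22  24 421] [ 0.5421 -0.3444  0.02  ]
[383.1718 198.9435] [372 188  23  23 425] [ 0.6064 -0.3377  0.02  ]
[578.3205 247.5033] [ 555  221   52   54 1067] [ 0.8664 -0.36    0.02  ]
[615.7274 343.4015] [588 316  52  58 807] [ 0.9769 -0.4928  0.02  ]
[ 0.5312 -0.3     0.2939]
```

View pics/w2.png

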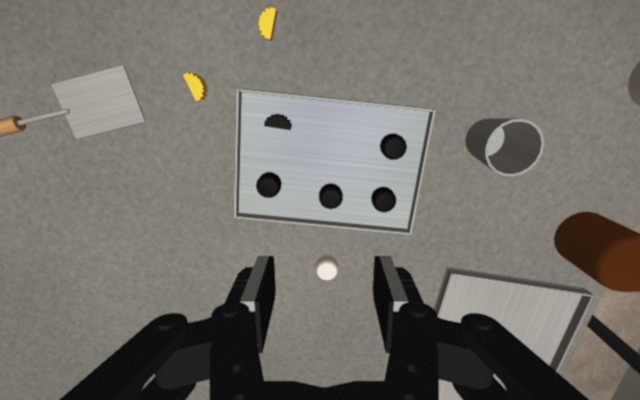

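```bash
cat >> h.py <<'E'
O=np.array([.571,.0194]);YW=9.6
def dry(x,y,z): # dryer mm -> world m
    c,s=np.cos(np.radians(YW)),np.sin(np.radians(YW));return [O[0]+(c*x-s*y)/1e3,O[1]+(s*x+c*y)/1e3,z/1e3]
def plan(T,start=None):
    """T: list of (world p, yaw deg); prints each from the one before"""
    s=arm.get_state();p0,r0=(s["position"],R.from_quat(s["tcp_rot"])) if start is None else (start[0],R.from_euler("z",start[1],degrees=True)*R.from_rotvec([np.pi,0,0]))
    for p,y in T:
        rt=R.from_euler("z",y,degrees=True)*R.from_rotvec([np.pi,0,0])
        print(np.round(100*r0.inv().apply(np.array(p)-p0),1),np.round((r0.inv()*rt).as_rotvec(),2)); p0,r0=np.array(p),rt
E
python3 -c "
from h import *
B=[.4665,-.344];print(dry(0,-70,150))
plan([(B+[.1],5),(B+[.013],5),(B+[.15],5),(dry(0,-70,150),9.6),(dry(0,-70,46),9.6)])"
```

```text
[np.float64(0.5826738122701272), np.float64(-0.04961972259493534), 0.15]
[-3.2 -7.1 19.4] [ 0.   -0.    1.65]
[ 0.  -0.   8.7] [0. 0. 0.]
[  0.    0.  -13.7] [0. 0. 0.]
[ 14.1 -28.3  -0. ] [ 0.    0.   -0.08]
[ 0.  -0.  10.4] [0. 0. 0.]
```

>>> servo_tool([
  [-3.2,-7.1,17,0,0,1.49,4],
  [-3.2,-7.1,17,0,0,1.49,4],
  [-3.2,-7.1,17,0,0,1.49,4],
  [-3.2,-7.1,17,0,0,1.49,4],
  [-3.2,-7.1,17,0,0,1.49,4],
  [-3.2,-7.1,17,0,0,1.49,4],
  [-3.2,-7.1,17,0,0,1.49,4],
  [-3.2,-7.1,17,0,0,1.49,4],
  [-3.2,-7.1,17,0,0,1.49,4],
  [-3.2,-7.1,17,0,0,1.49,4],
])

```text
time: 12.25
position: [0.4678, -0.3435, 0.125]
tcp_rot: [0.992, 0.122, 0.001, 0.001]
contact_force: [0.7, 0.4, -0.1]
opening: 0.0401
grip_force: 0.0
```

```bash
python3 d.py w3.png; python3 -c "
from h import *
B=[.4665,-.344]
plan([(B+[.013],14)])"
```

```text
[ 4.8432 38.6106] [  0   0  15  65 606] [ 0.5232 -0.1236  0.02  ]
[373.6904   5.9978] [355   0  40  16 449] [ 0.5964 -0.3418  0.02  ]
[357.023  97.5  ] [ 336   76   43   44 1480] [ 0.5425 -0.3465  0.02  ]
[224.7998 173.8682] [211 154  28  43 804] [ 0.4703 -0.2702  0.02  ]
[325.2013 202.2288] [ 306  182   39   41 1272] [ 0.467  -0.3439  0.02  ]
[ 0.4677 -0.3436  0.1249]
[-0.1 -0.  11.2] [ 0.   -0.    0.01]
```

View pics/w3.png

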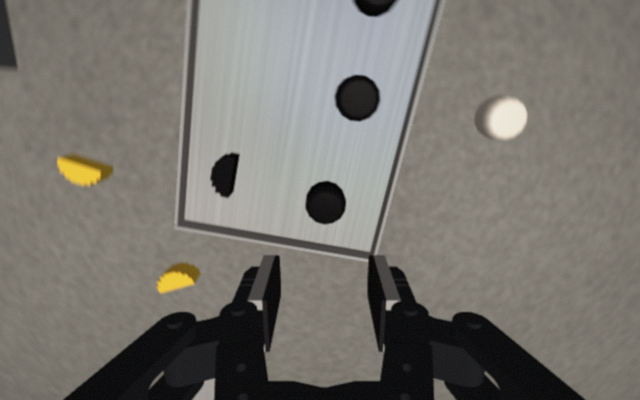

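>>> servo_tool([
  [-0.1,0,4,0,0,0,3.7],
  [-0.1,0,7,0,0,0,3.7],
  [-0.1,0,9,0,0,0,3.7],
  [-0.1,0,10.2,0,0,0,3.7],
  [-0.1,0,11.1,0,0,0,3.7],
  [-0.1,0,11.1,0,0,0,3.7],
])

```text
time: 12.95
position: [0.4653, -0.344, 0.012]
tcp_rot: [0.992, 0.125, -0.0, -0.0]
contact_force: [0.3, 0.9, -0.0]
opening: 0.0372
grip_force: 0.0
```

>>> servo_tool([
  [0,0,0,0,0,0,2.5],
  [0,0,0,0,0,0,2.5],
  [0,0,0,0,0,0,2.5],
  [0,0,0,0,0,0,2.5],
  [0,0,0,0,0,0,2.5],
], squeeze=30)

```text
time: 13.45
position: [0.4656, -0.3449, 0.0132]
tcp_rot: [0.992, 0.124, 0.0, 0.0]
contact_force: [-0.5, -0.1, 2.6]
opening: 0.0283
grip_force: 29.8
```

>>> servo_tool([
  [0,0,-2,0,0,0,2.5],
  [0,0,-6,0,0,0,2.5],
  [0,0,-10,0,0,0,2.5],
  [0,0,-13.7,0,0,0,2.5],
  [0,0,-13.7,0,0,0,2.5],
])

```text
time: 13.95
position: [0.4682, -0.3471, 0.1567]
tcp_rot: [0.992, 0.124, 0.004, 0.005]
contact_force: [-0.3, -1.6, -0.3]
opening: 0.0284
grip_force: 29.8
```

```bash
python3 -c "
from h import *
plan([(dry(0,-70,150),9.6),(dry(0,-70,46),9.6)])
s=arm.get_state();print(s['position'],s['opening'],s['grip_force'])"
```

```text
[ 18.4 -26.    0.5] [ 0.01 -0.01  0.08]
[ 0.  -0.  10.4] [0. 0. 0.]
[ 0.46820994 -0.34710748  0.15672692] 0.02839428543040364 29.770276229828596
```

>>> servo_tool([
  [18.4,-26,-2,0,0,0.08,2.5],
  [18.4,-26,-2,0,0,0.08,2.5],
  [18.4,-26,-2,0,0,0.08,2.5],
  [18.4,-26,-2,0,0,0.08,2.5],
  [18.4,-26,-2,0,0,0.08,2.5],
  [18.4,-26,-2,0,0,0.08,2.5],
  [18.4,-26,-2,0,0,0.08,2.5],
  [18.4,-26,-2,0,0,0.08,2.5],
  [18.4,-26,-2,0,0,0.08,2.5],
])

```text
time: 14.85
position: [0.579, -0.0471, 0.1684]
tcp_rot: [0.996, 0.085, -0.001, 0.0]
contact_force: [-0.3, -0.3, -0.8]
opening: 0.0281
grip_force: 29.8
```

```bash
python3 -c "
from h import *
np.set_printoptions(precision=4,suppress=True)
W=arm.grab_frame('wrist');save(W,'w4.png')
plan([(dry(0,-70,36),9.6)])
for l in('chamber_floor','ledge'):
  for n in('wrist','side','scene'):
    p=W if n=='wrist' else arm.grab_frame(n)
    z=.025 if l[0]=='c' else .072
    print(l,n,[(q['uv'],q['conf'],atz(p,q['uv'],z)) for q in arm.pinpoint(l,p)[:1]])
s=arm.get_state();print(s['position'],s['opening'],dry(0,0,25),dry(-65,0,72))"
```

```text
[ 0.4  0.3 13.2] [-0.  0.  0.]
chamber_floor wrist [([244.6, 180.0], 0.97, array([0.5726, 0.0188, 0.025 ]))]
chamber_floor side [([321.9, 213.0], 0.71, array([0.5726, 0.0125, 0.025 ]))]
chamber_floor scene [([331.9, 202.8], 0.86, array([0.5656, 0.0185, 0.025 ]))]
ledge wrist [([234.5, 279.9], 0.88, array([0.5079, 0.0101, 0.072 ]))]
ledge side [([297.6, 203.9], 0.87, array([0.509 , 0.0118, 0.072 ]))]
ledge scene [([317.4, 187.7], 0.69, array([0.516 , 0.0109, 0.072 ]))]
[ 0.5795 -0.0474  0.1694] 0.028170391508034614 [np.float64(0.571), np.float64(0.0194), 0.025] [np.float64(0.5069102575904171), np.float64(0.008560031463453355), 0.072]
```

View pics/w4.png

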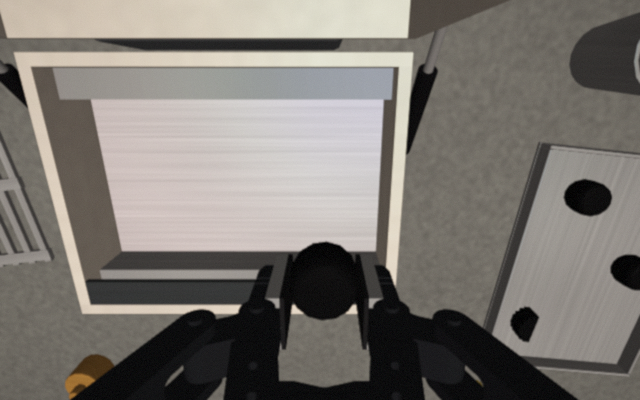

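>>> servo_tool([
  [0.4,0.3,4,0,0,0,2.5],
  [0.4,0.3,7,0,0,0,2.5],
  [0.4,0.3,10,0,0,0,2.5],
  [0.4,0.3,12,0,0,0,2.5],
  [0.4,0.3,13,0,0,0,2.5],
  [0.4,0.3,13.2,0,0,0,2.5],
  [0.4,0.3,13.2,0,0,0,2.5],
  [0.4,0.3,13.2,0,0,0,4],
  [0.4,0.3,13.2,0,0,0,4],
  [0.4,0.3,13.2,0,0,0,4],
])

```text
time: 16.4
position: [0.5845, -0.0472, 0.0388]
tcp_rot: [0.996, 0.084, 0.001, -0.002]
contact_force: [-2.3, 10.3, 4.2]
opening: 0.0403
grip_force: 4.7
```

>>> servo_tool([
  [0,0,-3,0,0,0,4],
  [0,0,-8,0,0,0,4],
  [0,0,-13,0,0,0,4],
  [0,0,-16,0,0,0,4],
])

```text
time: 16.8
position: [0.5859, -0.0498, 0.2032]
tcp_rot: [0.996, 0.084, 0.004, 0.001]
contact_force: [0.5, -1.2, -0.3]
opening: 0.0399
grip_force: 0.0
```

```bash
python3 -c "
from h import *
np.set_printoptions(precision=4,suppress=True)
W=arm.grab_frame('wrist');save(W,'w5.png')
print([(q['uv'],q['conf'],atz(W,q['uv'],.037)) for q in arm.pinpoint('pellet1_mid',W)])
C,A,D=[.5425,-.3465],[.605,-.274],[.608,-.339]
plan([(C+[.15],99.6),(C+[.013],99.6),(C+[.15],99.6),(dry(0,-15,160),99.6),(dry(0,-15,36),99.6)])"
```

```text
[([553.7, 193.4], 0.2, array([ 0.6083, -0.2562,  0.037 ]))]
[-9.5 28.4  5.6] [ 0.01 -0.01 -1.57]
[ 0.  -0.  13.7] [0. 0. 0.]
[ -0.    0.  -13.7] [0. 0. 0.]
[34.1  8.9 -1. ] [0. 0. 0.]
[ 0.  -0.  12.4] [0. 0. 0.]
```

View pics/w5.png

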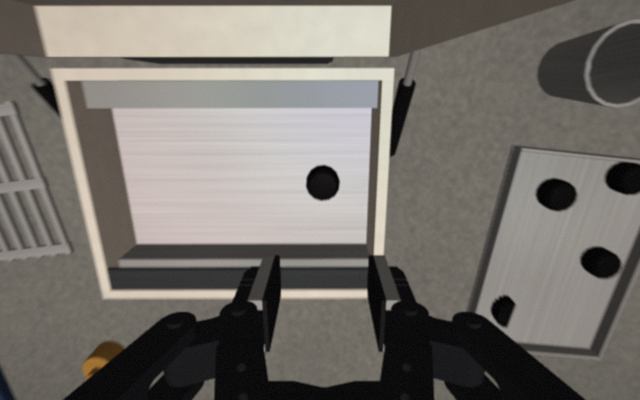

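>>> servo_tool([
  [-9.5,28.4,3,0,0,-1.49,4.2],
  [-9.5,28.4,3,0,0,-1.49,4.2],
  [-9.5,28.4,3,0,0,-1.49,4.2],
  [-9.5,28.4,3,0,0,-1.49,4.2],
  [-9.5,28.4,5,0,0,-1.49,4.2],
  [-9.5,28.4,5,0,0,-1.49,4.2],
  [-9.5,28.4,8,0,0,-1.49,4.2],
  [-9.5,28.4,8,0,0,-1.49,4.2],
  [-9.5,28.4,8,0,0,-1.49,4.2],
  [-9.5,28.4,8,0,0,-1.49,4.2],
])

```text
time: 17.9
position: [0.5372, -0.3454, 0.1158]
tcp_rot: [0.683, 0.73, -0.0, -0.001]
contact_force: [0.0, 0.5, 1.1]
opening: 0.0422
grip_force: 0.0
```

```bash
python3 d.py;python3 -c "
from h import *
C,A,D=[.5425,-.3465],[.605,-.274],[.608,-.339]
plan([(C+[.013],95.5),(C+[.15],95.5),(dry(0,-15,160),95.5),(dry(0,-15,36),95.5)])"
```

```text
[226.0715  86.4713] [202  75  50  22 853] [ 0.4684 -0.2684  0.02  ]
[437.1288 107.5336] [ 413   86   49   45 1724] [ 0.6023 -0.2723  0.02  ]
[461.4684 199.0451] [ 438  178   47   42 1552] [ 0.6295 -0.3319  0.02  ]
[334.2063 207.6796] [ 314  187   41   43 1367] [ 0.5421 -0.3442  0.02  ]
[ 0.5375 -0.3453  0.1164]
[-0.2  0.5 10.3] [-0.   -0.   -0.04]
[  0.    0.  -13.7] [0. 0. 0.]
[34.7  6.5 -1. ] [0. 0. 0.]
[ 0.  -0.  12.4] [0. 0. 0.]
```

>>> servo_tool([
  [0,0.5,4,0,0,0,4],
  [0,0.5,7,0,0,0,4],
  [0,0.5,9,0,0,0,4],
  [0,0.5,10.2,0,0,0,4],
  [0,0.5,10.2,0,0,0,4],
  [0,0.5,10.2,0,0,0,2.5],
  [0,0.5,10.2,0,0,0,2.5],
  [0,0.5,10.2,0,0,0,2.5],
  [0,0.5,10.2,0,0,0,2.5],
  [0,0.5,10.2,0,0,0,2.5],
])

```text
time: 19.0
position: [0.5433, -0.3452, 0.016]
tcp_rot: [0.685, 0.728, 0.0, 0.0]
contact_force: [0.4, -0.2, 0.7]
opening: 0.0285
grip_force: 30.8
```

>>> servo_tool([
  [0,0,-2,0,0,0,2.5],
  [0,0,-6,0,0,0,2.5],
  [0,0,-11,0,0,0,2.5],
  [0,0,-15,0,0,0,2.5],
  [34.7,6.5,-15,0,0,0,2.5],
  [34.7,6.5,-15,0,0,0,2.5],
  [34.7,6.5,-15,0,0,0,2.5],
  [34.7,6.5,-15,0,0,0,2.5],
  [34.7,6.5,-15,0,0,0,2.5],
  [34.7,6.5,-15,0,0,0,2.5],
])

```text
time: 20.0
position: [0.5799, -0.0454, 0.1658]
tcp_rot: [0.685, 0.728, 0.0, 0.0]
contact_force: [0.6, -0.4, -0.9]
opening: 0.0284
grip_force: 30.8
```

```bash
python3 -c "
from h import *
print(arm.get_state())
plan([(dry(0,-15,160),95.5),(dry(0,-15,36),95.5)])"
```

```text
{'time': 20.0, 'joint_positions': array([-1.70355824e-01,  3.12158901e-02,  1.87547850e+00,  3.91852127e-05,
        1.23411753e+00, -2.31591885e-01]), 'joint_vel': array([ 8.61043519e-01,  8.65017180e-03, -1.17758120e-02,  8.60377474e-04,
       -4.54086507e-03,  8.53918277e-01]), 'effort': array([-4.43947479e+00, -3.73398542e+01, -3.41292465e+01, -1.57589366e-02,
        1.73988584e-01, -7.12690931e-01]), 'position': array([ 0.57989415, -0.0453579 ,  0.16576093]), 'tcp_rot': array([6.85133186e-01, 7.28417713e-01, 2.30798807e-04, 3.15374030e-04]), 'contact_force': array([ 0.58604366, -0.37653864, -0.90509217]), 'torque': array([ 0.00434475,  0.00756825, -0.00400377]), 'grip_force': 30.8112783794013, 'opening': 0.028434553237521892}
[ 5.  -0.3  0.6] [ 0.    0.   -0.03]
[ 0.  -0.  12.4] [0. 0. 0.]
```

>>> servo_tool([
  [5.2,-0.3,0,0,0,0,2.5],
  [5.2,-0.3,2,0,0,0,2.5],
  [5.2,-0.3,6,0,0,0,2.5],
  [5.2,-0.3,9,0,0,0,2.5],
  [5.2,-0.3,11.5,0,0,0,2.5],
  [5.2,-0.3,12.5,0,0,0,2.5],
  [5.2,-0.3,12.8,0,0,0,2.5],
  [5.2,-0.3,12.8,0,0,0,2.5],
  [5.2,-0.3,12.8,0,0,0,3.8],
  [5.2,-0.3,12.8,0,0,0,3.8],
])

```text
time: 21.0
position: [0.5745, 0.0043, 0.0383]
tcp_rot: [0.685, 0.728, 0.001, 0.001]
contact_force: [-0.2, 0.4, 1.1]
opening: 0.0376
grip_force: 0.0
```

>>> servo_tool([
  [0,0,0,0,0,0,3.8],
  [0,0,-3,0,0,0,3.8],
  [0,0,-8,0,0,0,3.8],
  [0,0,-13,0,0,0,3.8],
  [0,0,-13,0,0,0,3.8],
])

```text
time: 21.5
position: [0.579, 0.004, 0.1772]
tcp_rot: [0.685, 0.729, 0.005, 0.006]
contact_force: [0.7, 0.3, 0.1]
opening: 0.038
grip_force: 0.0
```

```bash
python3 -c "
from h import *
print(arm.get_state()['position'])
A=[.604,-.273]
plan([(A+[.15],95.5),(A+[.013],95.5),(A+[.165],95.5),(dry(0,30,165),95.5),(dry(0,30,36),95.5)])"
```

```text
[0.57898686 0.00401103 0.17722249]
[-27.8   0.7   2.8] [ 0.02  0.   -0.03]
[ 0.  -0.  13.7] [0. 0. 0.]
[  0.    0.  -15.2] [0. 0. 0.]
[32.4 -0.7 -0. ] [0. 0. 0.]
[ 0.  -0.  12.9] [0. 0. 0.]
```

>>> servo_tool([
  [-27.7,0.8,0,0,0,0,4],
  [-27.7,0.8,0,0,0,0,4],
  [-27.7,0.8,0,0,0,0,4],
  [-27.7,0.8,2,0,0,0,4],
  [-27.7,0.8,5,0,0,0,4],
  [-27.7,0.8,5,0,0,0,4],
  [-27.7,0.8,5,0,0,0,4],
  [-27.7,0.8,5,0,0,0,4],
])

```text
time: 22.3
position: [0.5982, -0.2718, 0.1163]
tcp_rot: [0.686, 0.728, -0.0, -0.001]
contact_force: [-0.2, 0.3, 0.4]
opening: 0.0394
grip_force: 0.0
```

```bash
python3 d.py;python3 -c "
from h import *
A=[.604,-.273]
plan([(A+[.013],95.5)])"
```

```text
[145.1528 189.119 ] [119 176  52  25 975] [ 0.4721 -0.2651  0.02  ]
[335.5968 208.8006] [ 316  188   40   43 1359] [ 0.6042 -0.2715  0.02  ]
[629.0292 314.6838] [ 614  280   26   69 1129] [ 0.8386 -0.3451  0.02  ]
[ 0.5992 -0.2707  0.118 ]
[-0.3  0.5 10.5] [ 0.    0.   -0.03]
```

>>> servo_tool([
  [-0.1,0.5,4,0,0,0,4],
  [-0.1,0.5,7,0,0,0,4],
  [-0.1,0.5,9,0,0,0,4],
  [-0.1,0.5,10.4,0,0,0,4],
  [-0.1,0.5,10.4,0,0,0,4],
  [-0.1,0.5,10.4,0,0,0,2.5],
  [-0.1,0.5,10.4,0,0,0,2.5],
  [-0.1,0.5,10.4,0,0,0,2.5],
  [-0.1,0.5,10.4,0,0,0,2.5],
  [-0.1,0.5,10.4,0,0,0,2.5],
])

```text
time: 23.4
position: [0.6045, -0.2726, 0.0144]
tcp_rot: [0.685, 0.728, 0.0, 0.001]
contact_force: [0.5, -0.3, 2.7]
opening: 0.0284
grip_force: 30.8
```

>>> servo_tool([
  [0,0,-2,0,0,0,2.5],
  [0,0,-6,0,0,0,2.5],
  [0,0,-11,0,0,0,2.5],
  [0,0,-15,0,0,0,2.5],
  [32.4,-0.7,-15,0,0,0,2.5],
  [32.4,-0.7,-15,0,0,0,2.5],
  [32.4,-0.7,-15,0,0,0,2.5],
  [32.4,-0.7,-15,0,0,0,2.5],
  [32.4,-0.7,-15,0,0,0,2.5],
  [32.4,-0.7,-15,0,0,0,2.5],
])

```text
time: 24.4
position: [0.5784, 0.0285, 0.1636]
tcp_rot: [0.685, 0.728, 0.0, 0.0]
contact_force: [1.0, 0.3, -0.5]
opening: 0.0284
grip_force: 30.5
```

```bash
python3 -c "
from h import *
plan([(dry(0,30,165),95.5),(dry(0,30,36),95.5)])"
```

```text
[ 2.1 -1.1 -0.1] [ 0.   -0.   -0.03]
[ 0.  -0.  12.9] [0. 0. 0.]
```

>>> servo_tool([
  [2.1,-1,0,0,0,0,2.5],
  [2.1,-1,2,0,0,0,2.5],
  [2.1,-1,6,0,0,0,2.5],
  [2.1,-1,9,0,0,0,2.5],
  [2.1,-1,11.5,0,0,0,2.5],
  [2.1,-1,12.4,0,0,0,2.5],
  [2.1,-1,12.7,0,0,0,2.5],
  [2.1,-1,12.7,0,0,0,2.5],
  [2.1,-1,12.7,0,0,0,3.8],
  [2.1,-1,12.7,0,0,0,3.8],
])

```text
time: 25.4
position: [0.5685, 0.047, 0.0374]
tcp_rot: [0.685, 0.729, 0.001, 0.001]
contact_force: [0.5, 0.4, -0.1]
opening: 0.038
grip_force: 0.0
```

>>> servo_tool([
  [0,0,0,0,0,0,3.8],
  [0,0,-3,0,0,0,3.8],
  [0,0,-8,0,0,0,3.8],
  [0,0,-13,0,0,0,3.8],
  [0,0,-13,0,0,0,3.8],
])

```text
time: 25.9
position: [0.5729, 0.047, 0.1762]
tcp_rot: [0.685, 0.729, 0.006, 0.006]
contact_force: [0.0, 0.3, 0.6]
opening: 0.0377
grip_force: 0.0
```

```bash
python3 -c "
from h import *
np.set_printoptions(precision=4,suppress=True)
S=arm.grab_frame('scene');D=arm.grab_frame('side')
for p,b in((S,(205,240,310,325)),(D,(275,290,395,370))):
    x0,y0,x1,y1=b;m=(p['frame'].max(2)<60).astype(np.uint8)[y0:y1,x0:x1]
    n,l,st,c=cv2.connectedComponentsWithStats(m)
    for i in range(1,n):
        if st[i,4]>25: print(c[i]+[x0,y0],st[i,4],atz(p,c[i]+[x0,y0],.015))
A=[.630,-.332]
plan([(A+[.12],15),(A+[.013],15),(A+[.165],15),(dry(0,75,165),15),(dry(0,75,36),15)])"
```

```text
[248.3137 256.1961] 51 [ 0.47   -0.2699  0.015 ]
[280.02 304.21] 100 [ 0.6326 -0.3348  0.015 ]
[298.4333 316.3   ] 90 [ 0.4687 -0.2726  0.015 ]
[378.1026 330.6282] 156 [ 0.6339 -0.3364  0.015 ]
[-38.2   3.7   4.9] [ 0.   -0.    1.37]
[-0.  -0.  10.7] [0. 0. 0.]
[  0.    0.  -15.2] [0. 0. 0.]
[  4.1 -42.9  -0. ] [0. 0. 0.]
[-0.  -0.  12.9] [0. 0. 0.]
```

>>> servo_tool([
  [-38.2,3.9,0,0,0,1.37,4],
  [-38.2,3.9,0,0,0,1.37,4],
  [-38.2,3.9,0,0,0,1.37,4],
  [-38.2,3.9,2,0,0,1.37,4],
  [-38.2,3.9,3,0,0,1.37,4],
  [-38.2,3.9,4.5,0,0,1.37,4],
  [-38.2,3.9,4.5,0,0,1.37,4],
  [-38.2,3.9,4.5,0,0,1.37,4],
  [-38.2,3.9,4.5,0,0,1.37,4],
  [-38.2,3.9,4.5,0,0,1.37,4],
])

```text
time: 27.0
position: [0.6283, -0.3323, 0.1175]
tcp_rot: [0.992, 0.129, -0.002, -0.002]
contact_force: [0.4, -0.9, 0.1]
opening: 0.04
grip_force: 0.0
```

```bash
python3 d.py;python3 -c "
from h import *
A=[.6315,-.333]
plan([(A+[.013],15)])"
```

```text
[  8.7844 230.0604] [   0  139   28  147 1920] [ 0.5496 -0.1157  0.02  ]
[329.7843 198.6754] [ 310  178   41   42 1340] [ 0.6327 -0.3339  0.02  ]
[ 0.6293 -0.3311  0.1194]
[ 0.2  0.3 10.6] [-0.  0.  0.]
```

>>> servo_tool([
  [0.3,0.4,4,0,0,0,3.9],
  [0.3,0.4,7,0,0,0,3.9],
  [0.3,0.4,9,0,0,0,3.9],
  [0.3,0.4,10.5,0,0,0,3.9],
  [0.3,0.4,10.5,0,0,0,3.9],
  [0.3,0.4,10.5,0,0,0,2.5],
  [0.3,0.4,10.5,0,0,0,2.5],
  [0.3,0.4,10.5,0,0,0,2.5],
  [0.3,0.4,10.5,0,0,0,2.5],
  [0.3,0.4,10.5,0,0,0,2.5],
])

```text
time: 28.1
position: [0.6342, -0.3351, 0.0172]
tcp_rot: [0.991, 0.131, 0.0, 0.0]
contact_force: [-3.1, 0.6, 1.5]
opening: 0.0284
grip_force: 32.2
```

>>> servo_tool([
  [0,0,-2,0,0,0,2.5],
  [0,0,-6,0,0,0,2.5],
  [0,0,-11,0,0,0,2.5],
  [0,0,-15.5,0,0,0,2.5],
  [0,0,-15.5,0,0,0,2.5],
])

```text
time: 28.6
position: [0.6394, -0.3378, 0.1852]
tcp_rot: [0.991, 0.131, 0.008, 0.007]
contact_force: [0.5, 0.3, 0.6]
opening: 0.028
grip_force: 30.1
```

```bash
python3 -c "
from h import *
print(arm.get_state()['opening'])
plan([(dry(0,72,165),95.5),(dry(0,72,36),95.5)])"
```

```text
0.02799935343904307
[  3.3 -43.5   1.4] [ 0.02 -0.   -1.4 ]
[ 0.  -0.  12.9] [0. 0. 0.]
```

>>> servo_tool([
  [3.6,-43.3,0,0,0,-1.4,2.5],
  [3.6,-43.3,0,0,0,-1.4,2.5],
  [3.6,-43.3,0,0,0,-1.4,2.5],
  [3.6,-43.3,0,0,0,-1.4,2.5],
  [3.6,-43.3,0,0,0,-1.4,2.5],
  [3.6,-43.3,0,0,0,-1.4,2.5],
  [3.6,-43.3,0,0,0,-1.4,2.5],
  [3.6,-43.3,0,0,0,-1.4,2.5],
  [3.6,-43.3,0,0,0,-1.4,2.5],
  [3.6,-43.3,0,0,0,-1.4,2.5],
])

```text
time: 29.6
position: [0.5565, 0.0968, 0.1734]
tcp_rot: [0.671, 0.742, 0.002, 0.001]
contact_force: [-0.5, -0.0, -0.4]
opening: 0.0282
grip_force: 30.1
```

```bash
python3 -c "
from h import *
s=arm.get_state();print(s['position'],s['opening'])
plan([(dry(0,72,38),95.5)])"
```

```text
[0.55649772 0.09683231 0.17342423] 0.028208194312656393
[-0.7  0.1 13.5] [ 0. -0.  0.]
```

>>> servo_tool([
  [-0.6,0.1,2,0,0,0,2.5],
  [-0.6,0.1,6,0,0,0,2.5],
  [-0.6,0.1,9,0,0,0,2.5],
  [-0.6,0.1,11.5,0,0,0,2.5],
  [-0.6,0.1,13,0,0,0,2.5],
  [-0.6,0.1,13.5,0,0,0,2.5],
  [-0.6,0.1,13.5,0,0,0,2.5],
  [-0.6,0.1,13.5,0,0,0,3.8],
  [-0.6,0.1,13.5,0,0,0,3.8],
  [-0.6,0.1,13.5,0,0,0,3.8],
])

```text
time: 30.6
position: [0.5586, 0.0867, 0.037]
tcp_rot: [0.674, 0.739, 0.001, 0.0]
contact_force: [0.0, 0.0, -0.2]
opening: 0.0378
grip_force: 0.0
```

>>> servo_tool([
  [0,0,-3,0,0,0,3.8],
  [0,0,-8,0,0,0,3.8],
  [0,0,-13,0,0,0,3.8],
  [-10,0,-18,0,0,0,3.8],
  [-10,0,-20,0,0,0,3.8],
  [-10,0,-22,0,0,0,3.8],
  [-10,0,-22,0,0,0,3.8],
])

```text
time: 31.3
position: [0.5702, -0.0154, 0.2635]
tcp_rot: [0.675, 0.738, 0.003, 0.005]
contact_force: [0.7, 0.1, 0.2]
opening: 0.038
grip_force: 0.0
```

```bash
python3 d.py w6.png
```

```text
[433.9419 116.1366] [432  38   6 163 344] [0.6824 0.0446 0.02  ]
[319.4864  59.9986] [306  45  28  31 697] [0.5571 0.0888 0.02  ]
[213.19  72.9 ] [210  64   8  19 100] [0.4509 0.0672 0.02  ]
[324.8576 106.6203] [312  93  27  28 611] [0.5665 0.0442 0.02  ]
[219.7381 111.1548] [217 103   7  17  84] [0.4572 0.03   0.02  ]
[326.8441 148.5814] [314 135  27  28 571] [0.5726 0.0005 0.02  ]
[333.3152 196.4672] [321 184  26  26 533] [ 0.5849 -0.0534  0.02  ]
[407.5   253.984] [388 250  33  11 188] [ 0.6813 -0.1184  0.02  ]
[ 0.5677 -0.0133  0.2576]
```

View pics/w6.png

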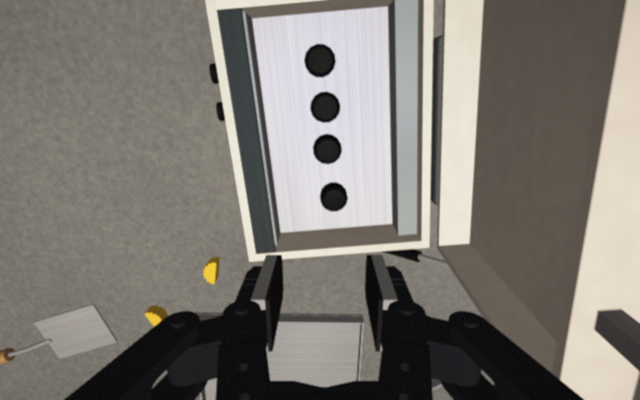

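```bash
python3 -c "
from h import *
plan([([.505,.28,.28],107)])"
```

```text
[29.8 -3.6 -2.3] [ 0.    0.   -0.21]
```

>>> servo_tool([
  [0,-3.6,-2.3,0,0,0,4],
  [29.8,-3.6,-2.3,0,0,-0.21,4],
  [29.8,-3.6,-2.3,0,0,-0.21,4],
  [29.8,-3.6,-2.3,0,0,-0.21,4],
  [29.8,-3.6,-2.3,0,0,-0.21,4],
  [29.8,-3.6,-2.3,0,0,-0.21,4],
  [29.8,-3.6,-2.3,0,0,-0.21,4],
  [29.8,-3.6,-2.3,0,0,-0.21,4],
  [29.8,-3.6,-2.3,0,0,-0.21,4],
])

```text
time: 32.3
position: [0.5026, 0.2819, 0.277]
tcp_rot: [0.591, 0.806, -0.002, -0.001]
contact_force: [0.4, -0.5, 0.2]
opening: 0.0397
grip_force: 0.0
```

```bash
python3 -c "
from h import *
np.set_printoptions(precision=4,suppress=True)
W=arm.grab_frame('wrist');save(W,'w7.png')
for l,z in(('screen_grip',.023),('screen_edge',0)):
    print([(q['uv'],q['conf'],atz(W,q['uv'],z)) for q in arm.pinpoint(l,W)])
print(arm.get_state()['position'])"
```

```text
[([331.3, 132.2], 0.6, array([0.4977, 0.3148, 0.023 ]))]
[([318.9, 353.6], 0.6, array([0.5797, 0.0026, 0.    ])), ([266.2, 127.4], 0.59, array([0.4251, 0.2946, 0.    ]))]
[0.5038 0.2797 0.2783]
```

View pics/w7.png

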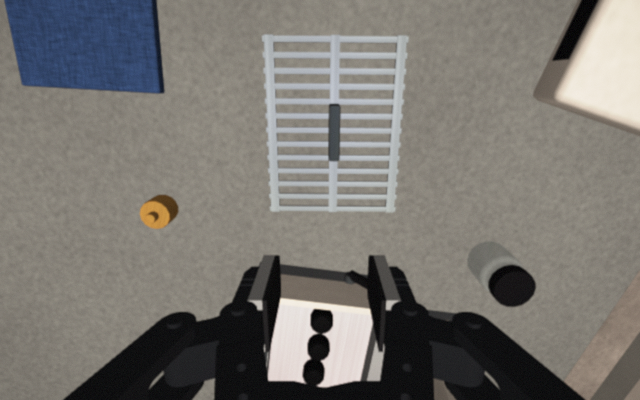

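```bash
python3 -c "
from h import *
np.set_printoptions(precision=4,suppress=True)
W=arm.grab_frame('wrist')
C=np.array([atz(W,x,.004) for x in((268,38),(405,38),(395,210),(273,210))]);print(C,C.mean(0))
print(np.degrees([np.arctan2(*(C[i]-C[j])[1::-1]) for i,j in((1,0),(2,3),(0,3),(1,2))]))
f=[atz(W,x,.035) for x in((334,105),(334,160))];print(f,np.mean(f,0))
print(atz(W,(334,132),.035))
G=list((np.mean(f,0)[:2]))
plan([(G+[.04],107.3)])
# dryer rim refit
"
```

```text
[[0.406  0.3853 0.004 ]
 [0.5457 0.4285 0.004 ]
 [0.6055 0.2427 0.004 ]
 [0.4603 0.1975 0.004 ]] [0.5044 0.3135 0.004 ]
[ 17.202   17.2807 106.1259 107.8273]
[array([0.4931, 0.3418, 0.035 ]), array([0.5109, 0.2863, 0.035 ])] [0.502 0.314 0.035]
[0.5016 0.3152 0.035 ]
[ 3.4  0.8 23.9] [-0.  0. -0.]
```

>>> servo_tool([
  [3.4,0.8,5,0,0,0,4],
  [3.4,0.8,10,0,0,0,4],
  [3.4,0.8,15,0,0,0,4],
  [3.4,0.8,19,0,0,0,4],
  [3.4,0.8,22.5,0,0,0,4],
  [3.4,0.8,25,0,0,0,4],
  [3.4,0.8,26,0,0,0,4],
  [3.4,0.8,26.2,0,0,0,4],
])

```text
time: 33.3
position: [0.5013, 0.3142, 0.0163]
tcp_rot: [0.593, 0.805, -0.001, -0.001]
contact_force: [0.3, 0.2, 0.4]
opening: 0.04
grip_force: 0.0
```

>>> servo_tool([
  [0,0,0,0,0,0,0.8],
  [0,0,0,0,0,0,0.8],
  [0,0,0,0,0,0,0.8],
  [0,0,0,0,0,0,0.8],
  [0,0,0,0,0,0,0.8],
  [0,0,0,0,0,0,0.8],
  [0,0,0,0,0,0,0.8],
], squeeze=70)

```text
time: 34.0
position: [0.5034, 0.3162, 0.0198]
tcp_rot: [0.593, 0.805, 0.002, 0.001]
contact_force: [0.7, -1.7, 7.2]
opening: 0.0106
grip_force: 71.5
```

>>> servo_tool([
  [0,0,-1,0,0,0,0.8],
  [0,0,-3,0,0,0,0.8],
  [0,0,-6,0,0,0,0.8],
  [0,0,-10,0,0,0,0.8],
  [0,0,-14,0,0,0,0.8],
  [0,0,-18,0,0,0,0.8],
  [0,0,-18,0,0,0,0.8],
  [0,0,-18,0,0,0,0.8],
])

```text
time: 34.8
position: [0.5017, 0.3156, 0.1986]
tcp_rot: [0.593, 0.805, 0.001, 0.0]
contact_force: [0.6, -0.5, -2.7]
opening: 0.0103
grip_force: 70.4
```

```bash
cat > e.py <<'E'
from h import *
import sys
HT=19.
def pose(a,fx,fz,y=0):
    a=np.radians(a);x=fx+78*np.cos(a)-HT*np.sin(a);z=fz+78*np.sin(a)+HT*np.cos(a)
    r=R.from_euler("z",YW,degrees=True)*R.from_euler("y",-a)*R.from_euler("z",90,degrees=True)*R.from_rotvec([np.pi,0,0])
    return np.array(dry(x,y,z)),r
def chain(W):
    s=arm.get_state();p0,r0=np.array(s["position"]),R.from_quat(s["tcp_rot"])
    print(np.round(p0,4),np.round(s["contact_force"],1),s["opening"])
    q=R.from_euler("z",-YW,degrees=True);n=(q*r0).as_matrix();a=np.arcsin(np.clip(-n[0,2]*-1,-1,1))
    d=q.apply(p0-np.array([*O,0]))*1e3; # front edge as believed
    print("tilt",np.degrees(a),"F",d[0]-78*np.cos(a)+HT*np.sin(a),d[2]-78*np.sin(a)-HT*np.cos(a),"y",d[1])
    for w in W:
        p,r=pose(*w);print(w,np.round(100*r0.inv().apply(p-p0),2),np.round((r0.inv()*r).as_rotvec(),3))
E
python3 -c "
from e import *
chain([(0,-95,165),(14,-95,120)])"
```

```text
[0.5017 0.3156 0.1986] [ 0.6 -0.5 -2.7] 0.010304333354176898
tilt 0.10332016258231504 F -96.89824145790708 179.48978861690807 y 303.62761611452595
(0, -95, 165) [-30.12  -3.87   1.44] [ 0.002 -0.001  0.134]
(14, -95, 120) [-30.02  -4.56   4.11] [-0.242 -0.017  0.133]
```

>>> servo_tool([
  [-30.1,-3.9,0,0,0,0.13,0.8],
  [-30.1,-3.9,0,0,0,0.13,0.8],
  [-30.1,-3.9,0,0,0,0.13,0.8],
  [-30.1,-3.9,0,0,0,0.13,0.8],
  [-30.1,-3.9,0,0,0,0.13,0.8],
  [-30.1,-3.9,0,0,0,0.13,0.8],
  [-30,-4.5,2,-0.12,-0.01,0.13,0.8],
  [-30,-4.6,4.1,-0.24,-0.02,0.13,0.8],
  [-30,-4.6,4.1,-0.24,-0.02,0.13,0.8],
  [-30,-4.6,4.1,-0.24,-0.02,0.13,0.8],
])

```text
time: 35.8
position: [0.545, 0.0155, 0.1542]
tcp_rot: [0.64, 0.76, 0.089, 0.077]
contact_force: [0.9, 0.8, -0.7]
opening: 0.0103
grip_force: 70.1
```

```bash
python3 -c "
from e import *
W=arm.grab_frame('wrist');save(W,'w8.png')
for q in [(-60,72),(-60,62)]: pass
for y in(-110,110): print([np.round(proj(W,dry(x,y,z))) for x,z in((-93,76),(-65,76),(93,76),(85,76))])
chain([(14,-60,105),(14,-60,80),(14,-60,63)])"
```

```text
[array([209., 372.]), array([249., 365.]), array([445., 332.]), array([436., 333.])]
[array([164.,  28.]), array([222.,  30.]), array([485.,  39.]), array([474.,  39.])]
[0.5474 0.0156 0.1569] [ 1.6  0.1 -1.2] 0.010318325780281851
tilt 13.721035596141084 F -95.20900902535584 119.92557161478038 y 0.15469970778640438
(14, -60, 105) [-0.02  3.06  2.25] [-0.005  0.003  0.004]
(14, -60, 80) [-0.01  2.46  4.68] [-0.005  0.003  0.004]
(14, -60, 63) [-0.    2.06  6.33] [-0.005  0.003  0.004]
```

View pics/w8.png

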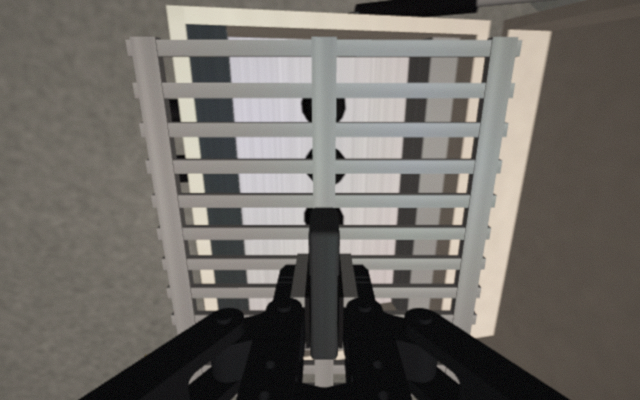

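```bash
sed -i 's/^O=np.array.*;YW/O=np.array([.5740,.0225]);YW/' h.py; python3 -c "
from e import *
chain([(14,-60,105),(14,-60,80),(14,-60,63)])"
```

```text
[0.5474 0.0156 0.1569] [ 1.6  0.1 -1.2] 0.010318325780281851
tilt 13.721035596141084 F -98.68398025138727 119.92557161478038 y -2.401581766983852
(14, -60, 105) [0.23 3.4  2.33] [-0.005  0.003  0.004]
(14, -60, 80) [0.24 2.8  4.76] [-0.005  0.003  0.004]
(14, -60, 63) [0.25 2.4  6.41] [-0.005  0.003  0.004]
```

>>> servo_tool([
  [0.2,1.5,1.2,0,0,0,0.8],
  [0.2,3.4,2.3,0,0,0,0.8],
  [0.2,3.3,2.8,0,0,0,0.8],
  [0.2,3.1,3.5,0,0,0,0.8],
  [0.2,2.9,4.3,0,0,0,0.8],
  [0.2,2.8,4.8,0,0,0,0.8],
  [0.2,2.7,5.3,0,0,0,0.8],
  [0.2,2.5,5.8,0,0,0,0.8],
  [0.2,2.5,5.8,0,0,0,0.8],
  [0.2,2.5,5.8,0,0,0,0.8],
])

```text
time: 36.85
position: [0.584, 0.0235, 0.106]
tcp_rot: [0.64, 0.759, 0.09, 0.079]
contact_force: [1.3, -0.5, -2.0]
opening: 0.0102
grip_force: 70.3
```

```bash
python3 -c "
from e import *
W=arm.grab_frame('wrist');save(W,'w9.png')
chain([(14,-60,62),(12,-70,61.5),(12,-79,61.5)])"
```

```text
[0.5842 0.0235 0.1063] [-0.2 -1.  -0.8] 0.010586221736855176
tilt 13.817150346276764 F -60.95987847932487 69.25301804185617 y -0.7452435000187018
(14, -60, 62) [ 0.08 -0.09  0.7 ] [-0.003  0.004  0.004]
(12, -70, 61.5) [ 0.08 -1.01  0.78] [0.032 0.004 0.004]
(12, -79, 61.5) [ 0.08 -1.88  0.57] [0.032 0.004 0.004]
```

View pics/w9.png

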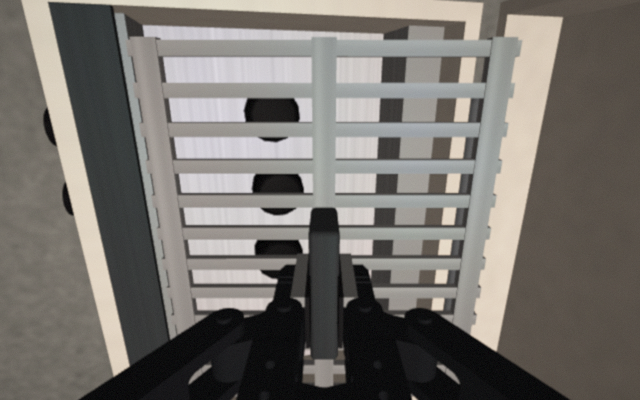

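>>> servo_tool([
  [0.1,-0.1,0.7,0,0,0,0.8],
  [0.1,-0.1,0.7,0,0,0,0.8],
  [0.1,-0.5,0.7,0.01,0,0,0.8],
  [0.1,-1.0,0.8,0.03,0,0,0.8],
  [0.1,-1.0,0.8,0.03,0,0,0.8],
])

```text
time: 37.4
position: [0.5759, 0.0231, 0.0956]
tcp_rot: [0.641, 0.761, 0.079, 0.069]
contact_force: [0.3, 0.4, -1.9]
opening: 0.0107
grip_force: 70.3
```

```bash
python3 -c "
from e import *
chain([(12,-79,61),(12,-81,61)])"
```

```text
[0.5759 0.0231 0.0956] [ 0.3  0.4 -1.9] 0.010665122600130746
tilt 12.003722073762486 F -70.38278753421177 60.778820468086394 y 0.3018709511798935
(12, -79, 61) [-0.03 -0.84 -0.2 ] [0.    0.003 0.004]
(12, -81, 61) [-0.03 -1.03 -0.24] [0.    0.003 0.004]
```

>>> servo_tool([
  [0,-0.4,-0.1,0,0,0,0.8],
  [0,-0.8,-0.2,0,0,0,0.8],
  [0,-0.9,-0.2,0,0,0,0.8],
  [0,-1.0,-0.2,0,0,0,0.8],
  [0,-1.0,-0.2,0,0,0,0.8],
])

```text
time: 37.9
position: [0.5661, 0.0214, 0.0957]
tcp_rot: [0.641, 0.761, 0.079, 0.069]
contact_force: [-0.6, -0.1, -2.6]
opening: 0.0107
grip_force: 70.3
```

```bash
python3 -c "
from e import *
chain([(12,-83,61),(6,-80,59.5),(0,-80,58)])"
```

```text
[0.5661 0.0214 0.0957] [-0.6 -0.1 -2.6] 0.010677950610436474
tilt 12.073990546082337 F -80.32340303467561 60.84633641341723 y 0.22652324912191313
(12, -83, 61) [-0.02 -0.26 -0.06] [0.001 0.004 0.004]
(6, -80, 59.5) [-0.02  0.16  0.97] [0.106 0.004 0.003]
(0, -80, 58) [-0.02  0.2   1.96] [0.211 0.004 0.003]
```

>>> servo_tool([
  [0,0.1,0.5,0.053,0,0,0.8],
  [0,0.15,1.0,0.106,0,0,0.8],
  [0,0.15,1.0,0.106,0,0,0.8],
  [0,0.2,1.5,0.158,0,0,0.8],
  [0,0.2,1.9,0.2,0,0,0.8],
  [0,0.2,1.9,0.2,0,0,0.8],
])

```text
time: 38.5
position: [0.5728, 0.0225, 0.0781]
tcp_rot: [0.644, 0.765, 0.003, 0.005]
contact_force: [0.1, 0.7, 2.3]
opening: 0.0108
grip_force: 70.9
```

```bash
python3 -c "
from e import *
chain([(0,-80,58)])"
```

```text
[0.5728 0.0225 0.0781] [0.1 0.7 2.3] 0.010809472426596798
tilt 0.655013394453206 F -79.00041646135706 58.22363897914696 y 0.21082851890315082
(0, -80, 58) [-0.02 -0.08  0.11] [0.011 0.004 0.003]
```

>>> servo_tool([
  [0,0,0.1,0.011,0,0,0.8],
  [0,0,0.1,0.011,0,0,0.8],
  [0,0,0.1,0.011,0,0,3.5],
  [0,0,0.1,0.011,0,0,3.5],
  [0,0,0.1,0.011,0,0,3.5],
  [0,0,0.1,0.011,0,0,3.5],
  [0,0,-2,0.011,0,0,3.5],
  [0,0,-5,0.011,0,0,3.5],
  [0,0,-10,0.011,0,0,3.5],
  [0,0,-14,0.011,0,0,3.5],
])

```text
time: 39.5
position: [0.5705, 0.0227, 0.2195]
tcp_rot: [0.644, 0.765, -0.001, 0.002]
contact_force: [0.2, -0.0, 0.6]
opening: 0.0348
grip_force: 0.0
```

>>> servo_tool([
  [-6,-2,-3,0,0,0,4],
  [-12,-2,-5,0,0,0,4],
  [-12,-2,-5,0,0,0,4],
  [-12,-2,-5,0,0,0,4],
  [-12,-2,-5,0,0,0,4],
])

```text
time: 40.0
position: [0.571, -0.0991, 0.2679]
tcp_rot: [0.645, 0.764, -0.001, 0.001]
contact_force: [0.2, 0.2, -1.0]
opening: 0.04
grip_force: 0.0
```

```bash
python3 -c "
from h import *
np.set_printoptions(precision=4,suppress=True)
W=arm.grab_frame('wrist');S=arm.grab_frame('scene');D=arm.grab_frame('side')
f=lambda p,x0,y0,x1,y1:cv2.resize(p['frame'][y0:y1,x0:x1,::-1],(400,300),interpolation=cv2.INTER_CUBIC)
cv2.imwrite('pics/fin.png',np.vstack([np.hstack([f(S,280,140,400,230),f(D,250,145,390,250)]),np.hstack([f(W,160,0,560,300),f(S,200,230,320,320)])]))
for l,z in(('screen_grip',.081),('screen_edge',.058)):
  for p in(W,S,D): print(l,[(np.round(q['uv']),q['conf'],atz(p,q['uv'],z)) for q in arm.pinpoint(l,p)[:2]])
print(arm.get_state()['position'],dry(0,0,0))"
```

```text
screen_grip [(array([348.,  36.]), 0.91, array([0.5686, 0.0228, 0.081 ])), (array([223., 274.]), 0.63, array([ 0.4824, -0.2217,  0.081 ]))]
screen_grip [(array([336., 192.]), 0.94, array([0.5751, 0.0214, 0.081 ]))]
screen_grip [(array([322., 211.]), 0.74, array([ 0.5649, -0.0312,  0.081 ])), (array([326., 197.]), 0.58, array([0.5818, 0.0167, 0.081 ]))]
screen_edge []
screen_edge [(array([311., 190.]), 0.91, array([0.498 , 0.0014, 0.058 ]))]
screen_edge [(array([292., 207.]), 0.88, array([0.4958, 0.0173, 0.058 ])), (array([300., 315.]), 0.51, array([ 0.4699, -0.2951,  0.058 ]))]
[ 0.571  -0.0982  0.2678] [np.float64(0.574), np.float64(0.0225), 0.0]
```

View pics/fin.png

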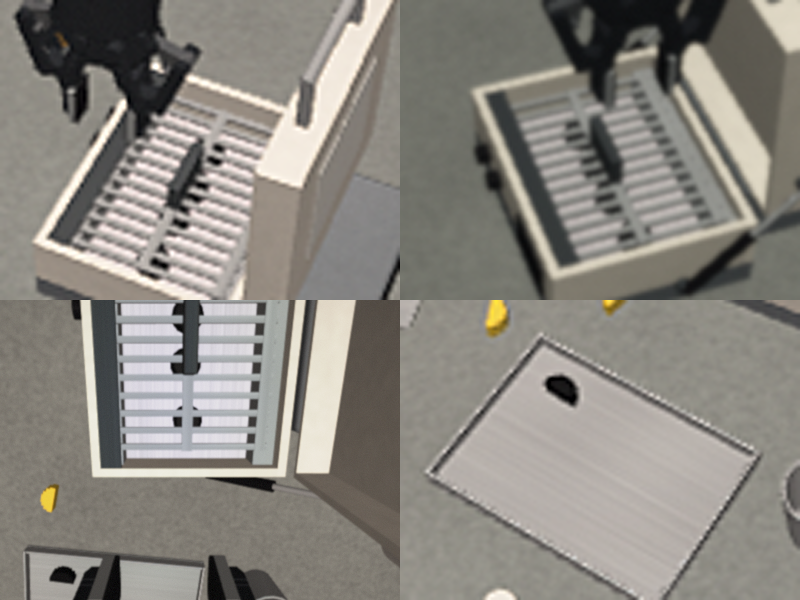

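```bash
python3 -c "
from h import *
plan([([.6,-.03,.41],99.6),([.685,.041,.41],99.6),([.685,.041,.307],99.6)])
p=np.array([0,0.]);f=.0703
t=1.55
for n in range(3):
    t0=t
    for i in range(10):
        t=max(t-.053,-.01);print(round(24.2*(np.cos(f+t0)-np.cos(f+t)),1),round(-24.2*(np.sin(f+t)-np.sin(f+t0)),1),end=' | ')
    print()
"
```

```text
[  6.2   4.  -14.2] [-0.  0.  0.]
[5.6 9.6 0. ] [0. 0. 0.]
[ 0.  -0.  10.3] [0. 0. 0.]
-1.3 -0.0 | -2.6 0.0 | -3.8 0.1 | -5.1 0.3 | -6.4 0.5 | -7.6 0.8 | -8.8 1.2 | -10.0 1.6 | -11.2 2.1 | -12.4 2.7 | 
-1.1 0.6 | -2.2 1.3 | -3.3 2.0 | -4.3 2.8 | -5.2 3.7 | -6.1 4.6 | -7.0 5.5 | -7.8 6.5 | -8.6 7.5 | -9.3 8.6 | 
-0.7 1.1 | -1.2 2.2 | -1.8 3.4 | -2.2 4.6 | -2.7 5.8 | -3.0 7.1 | -3.3 8.3 | -3.5 9.6 | -3.6 10.8 | -3.7 11.4 |
```

>>> servo_tool([
  [0,0,-5,0,0,0,4],
  [0,0,-10,0,0,0,4],
  [0,0,-14.2,0,0,0,4],
  [11.8,13.6,-14.2,0,0,0,4],
  [11.8,13.6,-14.2,0,0,0,4],
  [11.8,13.6,-14.2,0,0,0,4],
  [11.8,13.6,-14.2,0,0,0,4],
  [11.8,13.6,-14.2,0,0,0,4],
  [11.8,13.6,-14.2,0,0,0,4],
])

```text
time: 41.35
position: [0.6851, 0.0418, 0.4088]
tcp_rot: [0.644, 0.765, -0.002, 0.001]
contact_force: [-0.7, 0.3, -0.4]
opening: 0.0396
grip_force: 0.0
```

```bash
python3 -c "
from h import *
np.set_printoptions(precision=4,suppress=True)
W=arm.grab_frame('wrist')
print([(q['uv'],q['conf'],atz(W,q['uv'],.318)) for q in arm.pinpoint('lid_bar',W)])
plan([([.685,.041,.307],99.6)]); print(arm.get_state()['position'])"
```

```text
[([323.2, 212.1], 0.56, array([0.6827, 0.0405, 0.318 ]))]
[ 0.1  0.  10.3] [-0.  0.  0.]
[0.6847 0.0405 0.4097]
```

Bar confirmed beneath the gripper; lower and grip.

>>> servo_tool([
  [0,0,4,0,0,0,4],
  [0,0,7,0,0,0,4],
  [0,0,9,0,0,0,4],
  [0,0,10.2,0,0,0,4],
  [0,0,10.2,0,0,0,0.8],
  [0,0,10.2,0,0,0,0.8],
  [0,0,10.2,0,0,0,0.8],
  [0,0,10.2,0,0,0,0.8],
  [0,0,10.2,0,0,0,0.8],
  [0,0,10.2,0,0,0,0.8],
], squeeze=25)

```text
time: 42.45
position: [0.6852, 0.0402, 0.309]
tcp_rot: [0.644, 0.765, -0.002, 0.002]
contact_force: [-4.8, -3.4, 1.6]
opening: 0.0111
grip_force: 25.1
```

>>> servo_tool([
  [0,-1.3,0,0,0,0,0.8],
  [0,-2.6,0,0,0,0,0.8],
  [0,-3.8,0.1,0,0,0,0.8],
  [0,-5.1,0.3,0,0,0,0.8],
  [0,-6.4,0.5,0,0,0,0.8],
  [0,-7.6,0.8,0,0,0,0.8],
  [0,-8.8,1.2,0,0,0,0.8],
  [0,-10,1.6,0,0,0,0.8],
  [0,-11.2,2.1,0,0,0,0.8],
  [0,-12.4,2.7,0,0,0,0.8],
])

```text
time: 43.45
position: [0.5635, 0.0195, 0.282]
tcp_rot: [0.644, 0.765, -0.0, 0.003]
contact_force: [2.7, -1.3, 0.2]
opening: 0.0109
grip_force: 25.9
```

>>> servo_tool([
  [0,-1.1,0.6,0,0,0,0.8],
  [0,-2.2,1.3,0,0,0,0.8],
  [0,-3.3,2.0,0,0,0,0.8],
  [0,-4.3,2.8,0,0,0,0.8],
  [0,-5.2,3.7,0,0,0,0.8],
  [0,-6.1,4.6,0,0,0,0.8],
  [0,-7.0,5.5,0,0,0,0.8],
  [0,-7.8,6.5,0,0,0,0.8],
  [0,-8.6,7.5,0,0,0,0.8],
  [0,-9.3,8.6,0,0,0,0.8],
])

```text
time: 44.45
position: [0.4703, 0.0036, 0.1934]
tcp_rot: [0.644, 0.765, -0.002, 0.001]
contact_force: [-1.6, 0.4, 1.1]
opening: 0.0106
grip_force: 27.1
```

>>> servo_tool([
  [0,-0.7,1.1,0,0,0,0.8],
  [0,-1.2,2.2,0,0,0,0.8],
  [0,-1.8,3.4,0,0,0,0.8],
  [0,-2.2,4.6,0,0,0,0.8],
  [0,-2.7,5.8,0,0,0,0.8],
  [0,-3.0,7.1,0,0,0,0.8],
  [0,-3.3,8.3,0,0,0,0.8],
  [0,-3.5,9.6,0,0,0,0.8],
  [0,-3.6,10.6,0,0,0,0.8],
  [0,-3.6,10.9,0,0,0,0.8],
])

```text
time: 45.45
position: [0.435, -0.0029, 0.0839]
tcp_rot: [0.644, 0.765, -0.002, 0.0]
contact_force: [-3.8, 4.9, -0.4]
opening: 0.0107
grip_force: 27.4
```

>>> servo_tool([
  [0,0,0.3,0,0,0,0.8],
  [0,0,0.5,0,0,0,0.8],
  [0,0,0.5,0,0,0,0.8],
])

```text
time: 45.75
position: [0.4347, -0.0029, 0.0805]
tcp_rot: [0.644, 0.765, -0.003, -0.0]
contact_force: [-8.3, 4.5, 3.6]
opening: 0.0109
grip_force: 27.8
```

>>> servo_tool([
  [0,0,0,0,0,0,3.8],
  [0,0,0,0,0,0,3.8],
  [0,0,0,0,0,0,3.8],
  [0,0,0,0,0,0,3.8],
  [0,0,-3,0,0,0,3.8],
  [0,0,-7,0,0,0,3.8],
  [0,0,-12,0,0,0,3.8],
  [0,0,-16,0,0,0,3.8],
  [0,0,-20,0,0,0,3.8],
  [0,0,-22,0,0,0,3.8],
])

```text
time: 46.75
position: [0.4371, -0.0025, 0.3055]
tcp_rot: [0.644, 0.765, 0.0, 0.005]
contact_force: [-0.5, -0.3, 0.2]
opening: 0.0379
grip_force: 0.0
```

```bash
cat > g.py <<'E'
from h import *
np.set_printoptions(precision=4,suppress=True)
S=arm.grab_frame("scene");D=arm.grab_frame("side");W=arm.grab_frame("wrist")
old={n:cv2.imread(f"pics/{n}0.png") for n in("scene","side")}
for p,n,b in((S,"scene",(280,145,390,260)),(D,"side",(255,145,385,260))):
    d=np.abs(p["frame"][:,:,::-1].astype(int)-old[n]).max(2)[b[1]:b[3],b[0]:b[2]];ys,xs=np.where(d>40)
    print(n,(d>40).sum(),(xs.min()+b[0],xs.max()+b[0],ys.min()+b[1],ys.max()+b[1]) if len(xs) else None)
X=[arm.pinpoint("lid_bar",p)[0]["uv"] for p in(S,D)]
print(X,tri([(S,X[0]),(D,X[1])]),[atz(W,q["uv"],.093) for q in arm.pinpoint("lid_bar",W)])
for l in("jar_mid","beaker_mid"): print(l,[arm.pinpoint(l,p)[0]["uv"] for p in(S,D)])
print(arm.get_state()["position"])
plan([(dry(-40,0,160),99.6)])
E
python3 g.py
```

```text
scene 91 (np.int64(338), np.int64(383), np.int64(145), np.int64(165))
side 58 (np.int64(255), np.int64(287), np.int64(145), np.int64(153))
[[295.1, 175.8], [268.4, 206.4]] [0.4353 0.0073 0.0793] [array([ 0.4308, -0.0056,  0.093 ])]
jar_mid [[413.2, 185.9], [365.9, 150.7]]
beaker_mid [[326.3, 292.6], [402.1, 285.3]]
[ 0.4353 -0.0021  0.2991]
[ 0.1 10.1 13.9] [-0.  0.  0.]
```

>>> servo_tool([
  [0,4,5,0,0,0,0.5],
  [0,8.5,9,0,0,0,0.5],
  [0,8.5,13,0,0,0,0.5],
  [0,8.5,16,0,0,0,0.5],
  [0,8.5,17,0,0,0,0.5],
  [0,8.5,17.3,0,0,0,0.5],
  [0,8.5,17.6,0,0,0,0.5],
  [0,8.5,17.8,0,0,0,0.5],
  [0,8.5,17.8,0,0,0,0.5],
])

```text
time: 48.15
position: [0.5206, 0.0113, 0.1246]
tcp_rot: [0.644, 0.765, -0.001, 0.003]
contact_force: [-1.4, 0.0, -0.6]
opening: 0.0048
grip_force: 0.0
```

>>> servo_tool([
  [0,0,0.2,0,0,0,0.5],
  [0,0,0.4,0,0,0,0.5],
  [0,0,0.6,0,0,0,0.5],
  [0,0,0.6,0,0,0,0.5],
])

```text
time: 48.55
position: [0.5204, 0.0114, 0.1201]
tcp_rot: [0.644, 0.765, -0.001, 0.002]
contact_force: [-7.8, 0.7, 15.0]
opening: 0.0052
grip_force: 7.9
```

>>> servo_tool([
  [0,0,-3,0,0,0,0.5],
  [0,0,-8,0,0,0,0.5],
  [0,0,-13,0,0,0,0.5],
  [0,0,-18,0,0,0,0.5],
  [0,0,-18,0,0,0,0.5],
  [0,0,-18,0,0,0,0.5],
])

```text
time: 49.15
position: [0.5203, 0.0122, 0.2988]
tcp_rot: [0.644, 0.765, -0.0, 0.003]
contact_force: [0.4, -0.1, -0.9]
opening: 0.0049
grip_force: 0.0
```

```bash
python3 g.py && python3 -c "
from bench import arm
print(arm.finish_job())"
```

```text
scene 83 (np.int64(338), np.int64(383), np.int64(145), np.int64(163))
side 57 (np.int64(255), np.int64(287), np.int64(145), np.int64(153))
[[293.2, 176.0], [267.2, 205.4]] [0.4332 0.0012 0.0865] [array([ 0.4343, -0.0067,  0.093 ])]
jar_mid [[415.4, 183.5], [365.4, 150.5]]
beaker_mid [[325.1, 293.9], [403.0, 285.7]]
[0.5194 0.0122 0.2959]
[ 0.1  1.6 13.6] [-0.  0.  0.]
the job is handed in; nothing more can be done
None
```

The job is handed in (no verdict came back), at about 49 s: all four whole pellets present lie in one layer on the chamber floor, the screen sits flat with its front edge under the ledge, the lid is shut and firm under a 15 N press, the broken half is still in the tray, and the jar and beaker are where they started.

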